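Weigh the brass stub in a fresh pan

TASK

Weigh the brass stub: lift only the top pan from the nested stack of three, leaving the two under it nested where they stand, and set it in the middle of the bench scale's plate, square with the plate, its long side along the plate's long side. Then, with the pan let go, put the brass stub into the pan on the scale. Do not knock or shift the battery cell and the narrow red glue bottle that stand about.

Things in the scene. Friction and masses are not known exactly. Their poses are not given: they have to be found in the camera images.
- pan_top_centre (a point): Centre (half-way up) of the uppermost of three identical nested steel parts pans, open at the top, 57 x 117 x 35 mm (x, y, z), 100 g; y is its long side. Flat outer walls 57 mm apart from 17 to 35 mm above its underside, rolled rim 1 mm proud; below, a foot of 48 x 108 mm. Rim top 17.5 mm above this point. Inside: floor 42 x 102 mm, 3 mm thick; mouth 52 x 112 mm.
- pan_mid_centre (a point): The same point of the second, identical pan, which stays. The top pan's foot sits 15 mm deep in it on a ledge, with 2 mm play at each side; rim tops are 20 mm apart and the outer walls flush, so fingers reaching more than 18 mm below the top rim would take hold of this pan too. Rims at 35, 55 and 75 mm above the bench.
- pan_low_centre (a point): The same point of the lowest, identical pan, loose on the bench under the other two; it stays where it is.
- plate (a point): Middle of the top face of the weighing plate of a flat grey bench scale that stands firm. The plate is a bright level metal rectangle, 110 mm along x and 160 mm along y, 34 mm above the bench; x points away from the display and buttons at the scale's front. The case is 160 x 176 mm, 24 mm high, and reaches 102 mm to the front of this point.
- stub_centre (a point): Centre (half-way up) of the brass stub, a small solid brass spool-like turning with a wider head and foot, 22 mm across, 38 mm high, 35 g, standing upright on the bench.
- cell_centre (a point): Centre (half-way up) of a round battery cell, 18 mm across, 66 mm high, standing on end. To be left alone.
- glue_centre (a point): Centre (half-way up) of a narrow red glue bottle with a pointed nozzle, 23 mm across, 69 mm high, standing. To be left alone.

How it is judged:
By the outcome, as a careful person would: the job done as asked, in the order asked, and still so for the second after the job is handed in, with the robot touching nothing.
It also fails if it takes over 56 s, if anything falls off the work surface, if the arm or the gripper's body presses on something with over 40 N, if the wrist force passes 120 N, or if a joint passes its speed limit or range.

ROBOT

A 6-joint arm with a two-finger parallel gripper is mounted at the origin on a cart in front of the work surface, level with it; the furniture and walls round the work are solid. World frame = base frame: x ahead of the robot, y to its left, z up, the work surface at z = 0. Lengths are in m, angles in rad, forces in N, time in s.
With the tool pointing down it reaches from about 0.225 to 0.875 m from the base axis. Payload 3.4 kg.
Tool frame: the origin (TCP) lies on the centre line of the jaws, within the pads' length; the fingertips stand 22 mm ahead of it and the grasp point (between the pads) lies 3 mm ahead of it; z points along the fingers, y is the line along which they close (so a half turn about z gives the same grasp; the last joint's range is limited). The gripper opens to 85 mm and grips with 20 to 120 N. Pads are 22 mm wide; open, the fingers measure 114 mm over their backs; the gripper's body (76 mm by 85 mm) begins 54 mm behind the grasp point. The pads swing forward as they close: fully open they stand 13 mm farther back than shut.
Start: joints at [-1.404, 0.276, 1.505, -0, 1.361, -0.121], TCP at [0.163, -0.551, 0.253] pointing down, gripper open.
Joint ranges: [-2.89, 2.89], [-0.75, 2.08], [0.22, 2.7], [-1.18, 4.32], [0.11, 2.71], [-2.7, 2.7]. Speed limits (rad/s): [2.57, 2.57, 3.14, 3.14, 3.14, 3.14].

INTERFACE

Orientations are given as a unit quaternion [w, x, y, z].
In Python, from station import ctrl gives the robot as it stands. Calls block until the motion is done:
- ctrl.reach(position, orientation): joint-space move of the TCP to a pose.
- ctrl.line_to(position, attitude=None, v=0.15, until_force=None): straight line of the TCP; attitude=None keeps the orientation; v is the mean speed in m/s. With until_force (N) it stops when the force on the tool has changed by that much, and returns True; else False.
- ctrl.set_joints(angles): joint-space move.
- ctrl.command_gripper(opening, squeeze=None): finger opening in m; squeeze is the grip in N (None keeps the last); returns when the fingers have stopped.
- ctrl.pause(seconds).
- ctrl.ik(position, orientation): joint angles nearest the present ones, or None.
- ctrl.get_image(name): name is "scene" or "side" or "wrist"; returns a dict with "image" (480x640x3 uint8, red, green, blue), "z_map" (480x640 float32, m along the optical axis (not along the pixel's ray), 0 where there is no reading), "fx", "fy", "cx", "cy" (pixels), "dist" ([k1, k2, p1, p2, k3] as OpenCV has them; the pictures are not rectified), "view" (4x4, takes a point from world to camera coordinates). Camera axes: x right, y down, z forward; pixel columns grow to the right and rows downward; lengths in m; the calibration is good to about 2 mm. A picture is of the moment at which its call begins.
A pose or a line that the arm cannot do raises ctrl.IKError and nothing moves.
- ctrl.hand_in(): hands the job in; it is judged then, once.
Readings, each from a call of its own:
- ctrl.get_clock(): time.
- ctrl.get_qpos(): joint angles.
- ctrl.get_qd(): joint speeds.
- ctrl.get_effort(): joint torques, N m.
- ctrl.get_eef_pos(): TCP position.
- ctrl.get_eef_rot(): TCP orientation.
- ctrl.get_wrist_force(): force on the tool from outside, world axes, zero at the start.
- ctrl.get_torque(): the same for the moment, N m.
- ctrl.get_opening(): finger opening in m.
- ctrl.get_grip_force(): force on a finger pad.
Only numpy, scipy, OpenCV 4.12 (cv2) and the standard library are available. Lean on these libraries where they do the work, as an engineer would, in place of code of your own. Each camera call takes 0.05 s, during which the arm holds its last target. There are 200 camera calls.

## Working session

There is one attempt and no reset: what is moved stays moved. The work goes in short steps, each a Python script; the robot and the scene stay as the last script left them, time stands still between calls to the robot, and variables do not carry over. Pictures are saved under pics/ and viewed, at most 10 in all, crops included, and the job is handed in when it is done.

```bash
mkdir -p pics; ls
python3 - <<'E'
from station import ctrl
import cv2,numpy as np
for n in("scene","side"):
    d=ctrl.get_image(n); cv2.imwrite(f"pics/{n}0.png",d["image"][...,::-1])
    np.savez(f"pics/{n}0.npz",**d)
    V=d["view"];print(n,d["fx"],d["cx"],d["cy"],d["dist"],(-V[:3,:3].T@V[:3,3]).round(3))
print(ctrl.get_clock())
E
```

```text
pics
scene 443.04534734761626 318.27420715819005 240.5144151883669 [-0.04066302  0.          0.          0.          0.        ] [0.114 0.474 0.764]
side 443.1228647924194 328.8721155528369 237.07627431054644 [0.01631926 0.         0.         0.         0.        ] [ 0.51  -0.775  0.389]
0.1
```

View pics/scene0.png

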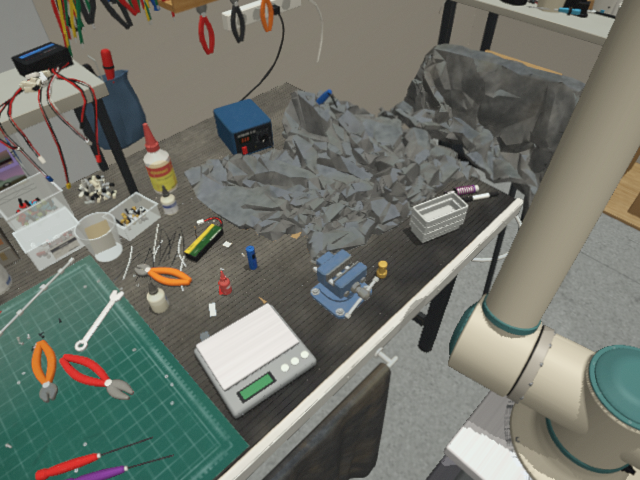

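View pics/side0.png

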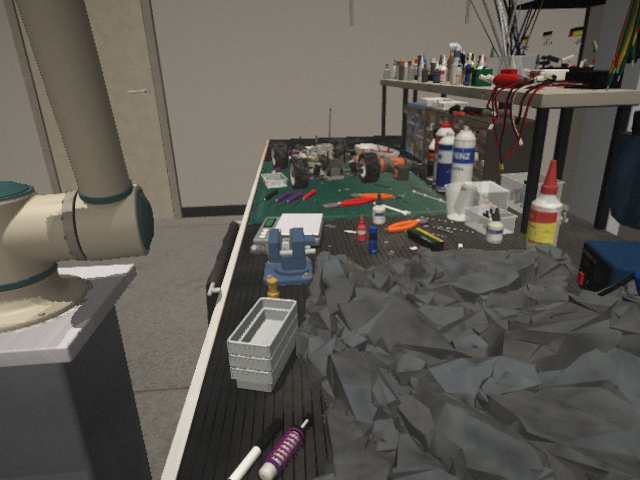

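Scene view: pan stack at (438,217), stub (382,269) beside a blue vise (342,285), plate about (247,345), glue (224,282), cell (251,258). Side view: stack at (263,343), stub (272,287).

```bash
cat > h.py <<'E'
import numpy as np, cv2
def cloud(d):
    K=np.array([[d["fx"],0,d["cx"]],[0,d["fy"],d["cy"]],[0,0,1.]])
    v,u=np.mgrid[:480,:640]
    n=cv2.undistortPoints(np.stack([u,v],-1).reshape(-1,1,2).astype(float),K,np.array(d["dist"],float)).reshape(480,640,2)
    z=d["z_map"].astype(float); P=np.dstack([n*z[...,None],z]); V=d["view"]
    W=(P-V[:3,3])@V[:3,:3]; W[z<=0]=np.nan
    return W
def rect(W,box,z0,z1):
    """points in pixel box (u0,v0,u1,v1) with height z0..z1: centre, min-area rect (m,deg), median z, n"""
    u0,v0,u1,v1=box; p=W[v0:v1,u0:u1].reshape(-1,3); p=p[(p[:,2]>z0)&(p[:,2]<z1)]
    (c,s,a)=cv2.minAreaRect((p[:,:2]*1000).astype(np.float32))
    return np.round(c,1),np.round(s,1),round(a,1),np.median(p[:,2]).round(4),len(p),p
E
python3 - <<'E'
from h import *
S=np.load("pics/scene0.npz");D=np.load("pics/side0.npz")
A=cloud(S);B=cloud(D)
for n,W,b,z0,z1 in [("pan sc",A,(400,180,480,250),.066,.085),("pan sd",B,(220,285,310,400),.066,.085),
 ("plate",A,(185,295,325,420),.029,.04),("plate sd",B,(240,205,330,260),.029,.04),
 ("stub",A,(374,258,391,282),.01,.05),("stubtop",A,(374,258,391,282),.031,.05),("stub sd",B,(264,274,281,296),.01,.05),
 ("glue",A,(214,265,234,298),.01,.1),("glue sd",B,(352,210,369,243),.01,.1),("cell",A,(243,243,260,272),.01,.1),("cell sd",B,(366,222,381,257),.01,.1),
 ("vise",A,(305,240,374,320),.01,.2)]:
    r=rect(W,b,z0,z1);p=r[5]
    print(n,*r[:5],"z",p[:,2].min().round(3),p[:,2].max().round(3),"x",p[:,0].min().round(3),p[:,0].max().round(3),"y",p[:,1].min().round(3),p[:,1].max().round(3))
i=np.load("pics/scene0.npz")["image"];j=D["image"]
a=cv2.resize(i[170:420,180:480],(720,600),interpolation=3);cv2.imwrite("pics/c1.png",a[...,::-1])
from itertools import product
print("bench z",A[240,300],A[255,400],B[360,200])
E
```

```text
pan sc [ 478.7 -245.4] [127.4 121.7] 87.6 0.0729 618 z 0.066 0.085 x 0.416 0.539 y -0.309 -0.181
pan sd [ 479.2 -247.5] [124.9  99.2] 72.5 0.0714 1137 z 0.066 0.084 x 0.416 0.524 y -0.308 -0.181
plate [517.5 279.5] [160.8 112.6] 82.0 0.0328 4475 z 0.029 0.037 x 0.453 0.583 y 0.195 0.366
plate sd [505.8 196.6] [321.1 109.2] 82.3 0.0319 788 z 0.029 0.04 x 0.459 0.581 y 0.033 0.361
stub [460.3 -44.5] [21.1 18. ] 10.0 0.0311 119 z 0.01 0.04 x 0.45 0.471 y -0.054 -0.035
stubtop [460.6 -45.2] [17.7 18. ] 35.9 0.0361 60 z 0.031 0.04 x 0.452 0.471 y -0.054 -0.035
stub sd [460.7 -10.1] [29.7 95.6] 2.8 0.0217 197 z 0.01 0.038 x 0.444 0.474 y -0.058 0.037
glue [663.2 225.4] [22.8 17.5] 61.5 0.0345 179 z 0.01 0.069 x 0.654 0.675 y 0.214 0.236
glue sd [665.6 218.6] [16.8 19.3] 81.8 0.0313 147 z 0.01 0.067 x 0.655 0.676 y 0.21 0.226
cell [678.1 140.8] [18.  18.6] 52.2 0.043 169 z 0.01 0.067 x 0.669 0.689 y 0.13 0.149
cell sd [677.8 135.6] [17.  16.6] 61.7 0.0388 186 z 0.01 0.064 x 0.67 0.687 y 0.128 0.146
vise [512.6  38.6] [137.9 220.6] 45.4 0.0599 3197 z 0.01 0.09 x 0.417 0.64 y -0.085 0.106
bench z [ 0.66642616  0.00861255 -0.00250629] [ 0.46918005 -0.12184447 -0.00343809] [ 0.36158727 -0.22036052 -0.00073058]
```

View pics/c1.png

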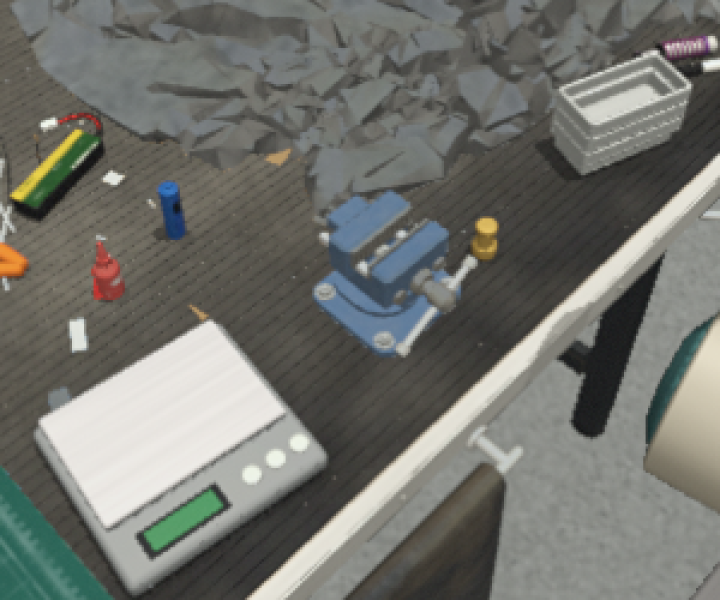

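Crop: the stub stands near the end of the vise's handle, and glue and cell are beyond the scale's far edge. Next I take wrist views over the pan and stub.

```bash
cat >> h.py <<'E'
from scipy.spatial.transform import Rotation as R
from station import ctrl
def quat(deg,tilt=0):
    """tool down, closing line (tool y) at angle deg in the xy plane"""
    a=np.radians(deg); y=np.array([np.cos(a),np.sin(a),0]); z=np.array([0,0,-1.]); x=np.cross(y,z)
    q=R.from_matrix(np.c_[x,y,z]).as_quat(); return np.r_[q[3],q[:3]]
def best(pos,deg):
    """of the two half-turn grasps, the one with the smaller last joint"""
    c=[(abs(j[5]),d) for d in (deg,deg+180) if (j:=ctrl.ik(pos,quat(d))) is not None]
    return min(c)[1]
def snap(cam,name):
    d=ctrl.get_image(cam); np.savez(f"pics/{name}.npz",**d); cv2.imwrite(f"pics/{name}.png",d["image"][...,::-1]); return d
E
python3 - <<'E'
from h import *
q=ctrl.get_eef_rot();m=R.from_quat(np.r_[q[1:],q[0]]).as_matrix();print("tool y",m[:,1].round(2))
S=np.load("pics/scene0.npz");A=cloud(S)
p=rect(A,(185,295,325,420),.029,.04)[5][:,:2]; w,v=np.linalg.eigh(np.cov(p.T));print("plate axis",np.degrees(np.arctan2(*v[::-1,1]))%180)
for d in (0,180): print(d,ctrl.ik([.478,-.245,.3],quat(d)))
d=best([.478,-.245,.3],0)
ctrl.reach([.478,-.245,.3],quat(d)); W=snap("wrist","w1")
V=W["view"];print((-V[:3,:3].T@V[:3,3]).round(3),V[2,:3],ctrl.get_qpos(),ctrl.get_clock(),ctrl.get_opening())
E
```

```text
tool y [ 0.28 -0.96 -0.  ]
plate axis 82.09333526932275
0 [-6.03206308e-01  1.95352840e-01  1.49945250e+00 -4.44089210e-16
  1.44678732e+00 -6.03206308e-01]
180 [-6.03206308e-01  1.95352840e-01  1.49945250e+00 -4.44089210e-16
  1.44678732e+00  2.53838635e+00]
[ 0.478 -0.171  0.421] [-5.13036406e-04 -2.99048277e-01 -9.54237845e-01] [-6.04882963e-01  1.95720707e-01  1.49951122e+00 -5.66566111e-04
  1.44663585e+00 -6.03117268e-01] 1.775 0.08521197073297192
```

View pics/w1.png

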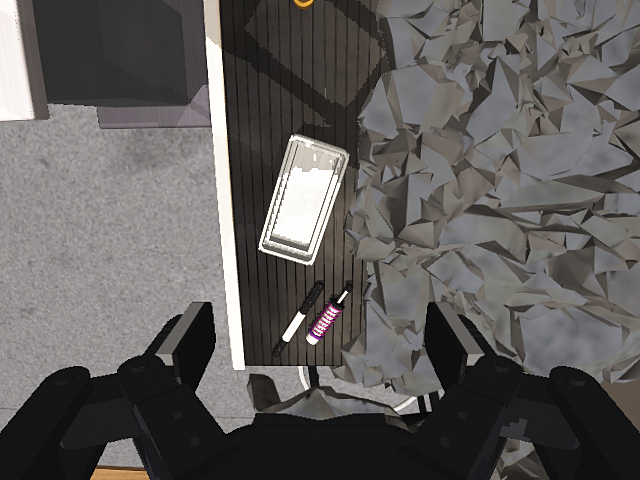

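Wrist view: the rim's corners are near (293,135), (348,152), (313,264), (260,247). The long side leans about 74°, and the cloth is close on the +x side.

Run:
```python
from h import *
W=cloud(np.load("pics/w1.npz"))
for z0 in (.066,.07,.072):
    r=rect(W,(250,125,355,275),z0,.082); print(*r[:5])
r=rect(W,(250,125,355,275),.066,.082);p=r[5]
print("zmax pct",np.percentile(p[:,2],[5,50,95]).round(4))
c=r[0]/1000
# neighbourhood heights in pan frame
a=np.radians(74-90); Q=W.reshape(-1,3);Q=Q[~np.isnan(Q[:,0])]
l=(Q[:,:2]-c)@np.array([[np.cos(a),-np.sin(a)],[np.sin(a),np.cos(a)]])
for s in(1,-1):
  for lo,hi in((32,40),(40,50),(50,60),(60,75)):
    m=(s*l[:,0]*1000>lo)&(s*l[:,0]*1000<hi)&(abs(l[:,1])<.045); 
    print(s,lo,hi,m.sum(),Q[m,2].max().round(3) if m.any() else None)
```

```text
[ 475.8 -250.3] [118.9  90.6] 72.1 0.075 1540
[ 473.8 -249.6] [118.9  86.5] 72.1 0.0751 1362
[ 473.8 -249.6] [118.9  86.5] 72.1 0.0752 1316
zmax pct [0.0675 0.075  0.0765]
1 32 40 2901 0.362
1 40 50 5819 0.358
1 50 60 8041 0.373
1 60 75 6674 0.371
-1 32 40 4230 0.37
-1 40 50 5375 0.36
-1 50 60 6667 0.373
-1 60 75 6865 0.374
```

```bash
cat >> h.py <<'E'
def panrim(d,box,z0,z1):
    """rim rectangle of a pan: largest bright-ish component in the height band"""
    W=cloud(d); u0,v0,u1,v1=box; g=d["image"][...,:].min(-1); sat=d["image"].max(-1)-g
    m=np.zeros((480,640),np.uint8); m[v0:v1,u0:u1]=((W[...,2]>z0)&(W[...,2]<z1))[v0:v1,u0:u1]
    n,L,st,_=cv2.connectedComponentsWithStats(m); k=1+st[1:,4].argmax(); p=W[L==k]
    (c,s,a)=cv2.minAreaRect((p[:,:2]*1000).astype(np.float32)); 
    if s[0]<s[1]: a-=90
    return np.array(c)/1000,s,a%180,p
E
python3 - <<'E'
from h import *
d=np.load("pics/w1.npz");W=cloud(d)
c,s,a,p=panrim(d,(250,125,355,275),.071,.080);print(c,s,a,len(p))
t=np.radians(a-90); Q=W.reshape(-1,3);Q=Q[Q[:,2]<.2]
l=(Q[:,:2]-c)@np.array([[np.cos(t),-np.sin(t)],[np.sin(t),np.cos(t)]])*1000
for s in(1,-1):
  for lo,hi in((32,40),(40,50),(50,60),(60,75)):
    m=(s*l[:,0]>lo)&(s*l[:,0]<hi)
    print(s,lo,[(b,Q[k,2].max().round(3)) for b in(-45,-30,-15,0,15,30) if (k:=m&(l[:,1]>b)&(l[:,1]<b+15)).any()])
# stub surroundings from the scene view
A=cloud(np.load("pics/scene0.npz")).reshape(-1,3);B=cloud(np.load("pics/side0.npz")).reshape(-1,3)
A=np.r_[A,B];r=np.hypot(A[:,0]-.461,A[:,1]+.045);th=np.degrees(np.arctan2(A[:,1]+.045,A[:,0]-.461))
for b in range(-180,180,20):
    print(b,[A[k,2].max().round(3) if (k:=(th>=b)&(th<b+20)&(r>x)&(r<x+.01)).any() else None for x in(.013,.02,.03,.04,.05,.06)])
E
```

```text
[ 0.46068097 -0.24539163] (118.85828399658203, 58.802974700927734) 72.13900756835938 1283
1 32 [(-45, np.float64(0.002)), (-30, np.float64(0.002)), (-15, np.float64(0.001)), (0, np.float64(0.002)), (15, np.float64(0.001)), (30, np.float64(0.002))]
1 40 [(-45, np.float64(0.002)), (-30, np.float64(0.051)), (-15, np.float64(0.07)), (0, np.float64(0.065)), (15, np.float64(0.065)), (30, np.float64(0.029))]
1 50 [(-45, np.float64(0.002)), (-30, np.float64(0.068)), (-15, np.float64(0.077)), (0, np.float64(0.081)), (15, np.float64(0.084)), (30, np.float64(0.117))]
1 60 [(-45, np.float64(0.06)), (-30, np.float64(0.069)), (-15, np.float64(0.095)), (0, np.float64(0.097)), (15, np.float64(0.129)), (30, np.float64(0.151))]
-1 32 [(-45, np.float64(0.002)), (-30, np.float64(0.002)), (-15, np.float64(0.001)), (0, np.float64(0.001)), (15, np.float64(0.001)), (30, np.float64(0.002))]
-1 40 [(-45, np.float64(0.002)), (-30, np.float64(0.002)), (-15, np.float64(0.002)), (0, np.float64(0.001)), (15, np.float64(0.002)), (30, np.float64(0.002))]
-1 50 [(-45, np.float64(0.001)), (-30, np.float64(0.002)), (-1
[... 1642 characters left out ...]

60 [np.float64(0.001), np.float64(0.001), np.float64(-0.0), np.float64(0.006), np.float64(0.01), np.float64(0.087)]
80 [np.float64(-0.005), np.float64(0.001), np.float64(0.001), np.float64(0.011), np.float64(0.08), np.float64(0.089)]
100 [np.float64(0.002), np.float64(0.0), np.float64(0.001), np.float64(0.001), np.float64(0.016), np.float64(0.073)]
120 [np.float64(0.002), np.float64(0.0), np.float64(0.0), np.float64(0.002), np.float64(0.002), np.float64(0.001)]
140 [np.float64(0.001), np.float64(0.0), np.float64(0.0), np.float64(0.002), np.float64(0.001), np.float64(0.002)]
160 [np.float64(0.002), np.float64(0.001), np.float64(0.003), np.float64(0.002), np.float64(0.001), np.float64(0.001)]
```

Run:
```python
from h import *
def tips(d,z):
    W=cloud(d); T=ctrl.get_eef_pos(); 
    for n,(u0,u1) in dict(L=(140,318),R=(322,500)).items():
        p=W[290:400,u0:u1].reshape(-1,3); p=p[p[:,2]>.18]
        print(n,"tip below TCP",(T[2]-np.percentile(p[:,2],[0,1,5])).round(4))
tips(np.load("pics/w1.npz"),.3)
c=np.array([.4607,-.2454]);a=np.radians(72.14);lo=np.array([np.cos(a),np.sin(a)])
g=c-.032*lo; D=best([*g,.15],72.14-90);print("deg",D,g)
ctrl.command_gripper(.068,60)
ctrl.reach([*g,.20],quat(D))
d=snap("wrist","w2");tips(d,0); snap("side","s2")
print(ctrl.get_eef_pos(),ctrl.get_opening(),ctrl.get_clock())
r=panrim(d,(150,50,500,479),.071,.080);print(*r[:3],len(r[3]))
```

```text
L tip below TCP [0.0097 0.0068 0.0028]
R tip below TCP [0.0093 0.007  0.0027]
deg -17.86 [ 0.45088585 -0.27585788]
L tip below TCP [0.0166 0.013  0.0074]
R tip below TCP [0.0158 0.0129 0.0075]
[ 0.45269889 -0.27662585  0.20219973] 0.06817665837202633 2.7083
[ 0.46081848 -0.24543942] (118.1131591796875, 59.0729866027832) 72.22428894042969 2636
```

View pics/w2.png

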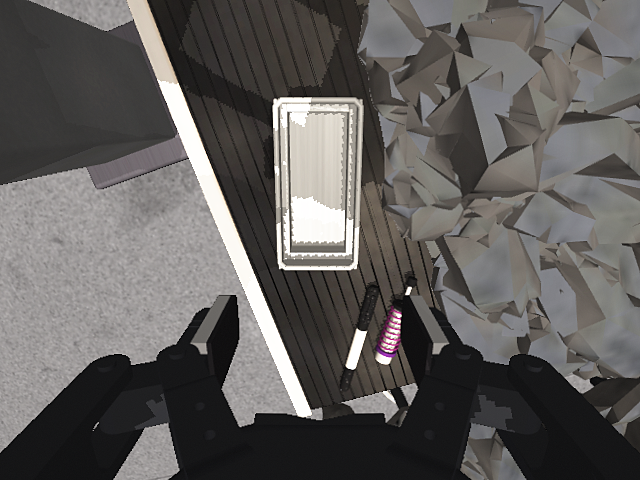

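Wrist view: rim at (275..362, 98..270), square to the jaws, and the cloth is clear of the finger line. Tips measure about 19 mm ahead of the TCP at this width, so I'll use TCP z = 0.081.

Run:
```python
from h import *
c=np.array([.4608,-.2454]);a=np.radians(72.18);lo=np.array([np.cos(a),np.sin(a)])
g=c-.032*lo; q=quat(72.18-90)
ctrl.line_to([*g,.12],q,v=.12)
ctrl.pause(.2);print(g,ctrl.get_eef_pos())
print(ctrl.line_to([*g,.081],v=.05,until_force=12)); ctrl.pause(.15)
print(ctrl.get_eef_pos(),ctrl.get_wrist_force())
ctrl.command_gripper(.03,60); print(ctrl.get_opening(),ctrl.get_grip_force(),ctrl.get_wrist_force())
ctrl.line_to([*g,.11],v=.04); ctrl.pause(.2);print(ctrl.get_eef_pos(),ctrl.get_opening(),ctrl.get_wrist_force(),ctrl.get_clock())
d=snap("side","s3"); cv2.imwrite("pics/s3c.png",cv2.resize(d["image"][220:420,160:380],None,fx=2.5,fy=2.5)[...,::-1])
```

```text
[ 0.45100712 -0.27586472] [ 0.4514846  -0.2762302   0.12085383]
False
[ 0.45124944 -0.2760459   0.08138609] [0.11792384 0.06858886 0.10382652]
0.055467008850547166 63.91334295272827 [-1.35370012 -0.13519772  5.92009786]
[ 0.45086559 -0.27575805  0.10973707] 0.05506353233524895 [ 0.75089786 -1.40732101 -0.83581317] 6.1417
```

View pics/s3c.png

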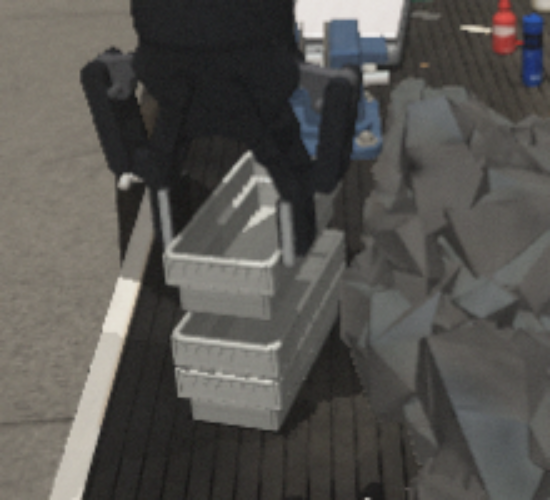

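The side crop shows one pan in the jaws and the other two still nested. Carrying now, with a wrist look at the plate and the held pan on the way.

Run:
```python
from h import *
p=ctrl.get_eef_pos(); q=quat(82.09-90)
ctrl.line_to([.451,-.2759,.27],v=.15)
ctrl.line_to([.49,.04,.27],q,v=.2); ctrl.pause(.3)
d=snap("wrist","w4"); T=ctrl.get_eef_pos();print(T,ctrl.get_eef_rot(),q,ctrl.get_opening(),ctrl.get_clock())
W=cloud(d)
m=((W[...,2]>.029)&(W[...,2]<.039)).astype(np.uint8);n,L,st,_=cv2.connectedComponentsWithStats(m)
for k in np.argsort(-st[1:,4])[:2]+1:
    P=W[L==k];c,s,a=cv2.minAreaRect((P[:,:2]*1000).astype(np.float32));print("plate?",np.round(c,1),np.round(s,1),a,np.median(P[:,2]),st[k])
r=panrim(d,(0,0,640,480),T[2]-.016,T[2]+.0);P=r[3];print("rim",*r[:3],len(P))
e=P-T;a=np.radians(82.09);print("along",(e[:,:2]@[np.cos(a),np.sin(a)]).min(),(e[:,:2]@[np.cos(a),np.sin(a)]).max(),"across",(e[:,:2]@[np.sin(a),-np.cos(a)]).min(),(e[:,:2]@[np.sin(a),-np.cos(a)]).max(),"z",np.percentile(e[:,2],[5,50,95]))
```

```text
[0.49000458 0.03968398 0.26999077] [-2.39505299e-06  7.54396746e-01  6.56418731e-01 -2.21653819e-05] [0.         0.75419408 0.65665157 0.        ] 0.05500226642155578 9.5
plate? [723.9  14.7] [206.9 134.1] 3.736255168914795 0.03364736440454382 [ 454  118  186  155 5775]
plate? [507.8 208.8] [ 20.  109.7] 82.20172119140625 0.03422607305621983 [ 250    0  126   25 3077]
rim [0.49431107 0.07093158] (118.99992370605469, 82.8617935180664) 83.0970687866211 12641
along -0.028180341383585297 0.09116825131654914 across -0.04099805096389634 0.04187552783950196 z [-0.01458856 -0.00691231 -0.00468026]
```

View pics/w4.png

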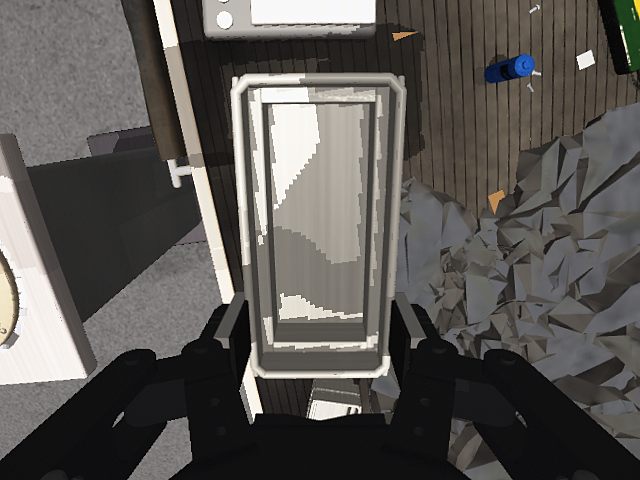

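Held pan: square in the jaws, with its centre 31.5 mm ahead of the TCP. The plate's near edge at rows 0–24 agrees with the scene measurement within 1.5 mm. Placing it now.

Run:
```python
from h import *
d=np.load("pics/w4.npz");W=cloud(d)
for n,(v,u) in dict(farL=(80,250),farR=(80,385),nearL=(374,265),nearR=(374,380)).items(): print(n,np.nanmax(W[v-4:v+5,u-4:u+5,2]).round(4))
a=np.radians(82.12);lo=np.array([np.cos(a),np.sin(a)]);g=np.array([.5174,.2788])-.0315*lo;q=quat(82.12-90)
ctrl.line_to([*g,.22],q,v=.2); ctrl.line_to([*g,.10],v=.12); ctrl.pause(.2);print(g,ctrl.get_eef_pos(),ctrl.get_wrist_force())
print(ctrl.line_to([*g,.0735],v=.025,until_force=3)); print(ctrl.get_eef_pos(),ctrl.get_wrist_force())
ctrl.pause(.1);ctrl.command_gripper(.068,20);ctrl.pause(.1)
ctrl.line_to([*g,.2],v=.12)
ctrl.line_to([*(g-.03*lo),.25],v=.15);ctrl.pause(.2)
d=snap("wrist","w5");W=cloud(d);print(ctrl.get_clock(),ctrl.get_opening())
r=panrim(d,(100,0,540,300),.064,.073);print("pan",*r[:3],len(r[3]),np.median(r[3][:,2]))
m=((W[...,2]>.03)&(W[...,2]<.039)).astype(np.uint8);m[300:]=0;n,L,st,_=cv2.connectedComponentsWithStats(m)
P=W[(L>0)&(np.hypot(W[...,0]-.517,W[...,1]-.279)<.11)];print("plate",*cv2.minAreaRect((P[:,:2]*1000).astype(np.float32)))
```

```text
farL 0.2649
farR 0.2656
nearL 0.2648
nearR 0.265
[0.51308139 0.24759744] [0.51352336 0.24776134 0.10074018] [1.06660255 0.35787633 0.01897306]
True
[0.51286441 0.24750619 0.07584652] [-0.3918213  -0.08948955  3.90282079]
15.425 0.06801471747718796
pan [0.51716266 0.27922946] (117.42620086669922, 59.26903533935547) 82.40155029296875 1988 0.0693231731820689
plate (517.51416015625, 278.830078125) (159.5149688720703, 110.74919128417969) 82.28385162353516
```

View pics/w5.png

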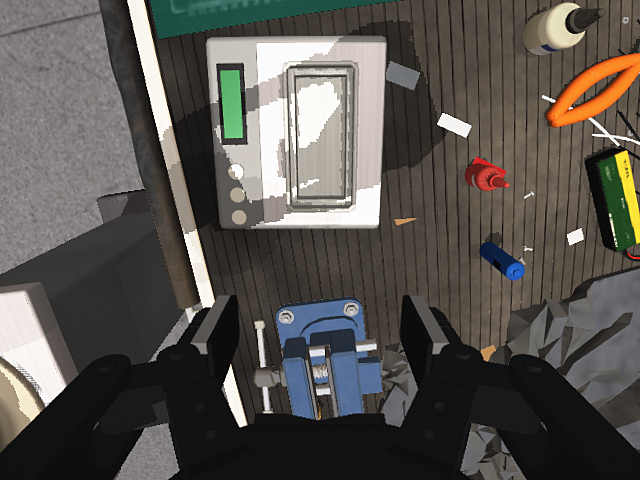

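Wrist view: the pan sits central on the plate (within 0.5 mm and 0.2°), and glue and cell are untouched. Next, the stub.

Run:
```python
from h import *
ctrl.command_gripper(.05,40)
ctrl.line_to([.46,-.125,.24],quat(0),v=.2);ctrl.pause(.3)
d=snap("wrist","w6");W=cloud(d)
m=(W[...,2]>.030)&(W[...,2]<.042)&(np.hypot(W[...,0]-.4605,W[...,1]+.045)<.022)
P=W[m];print(m.sum(),cv2.minEnclosingCircle((P[:,:2]*1000).astype(np.float32)),np.median(P,0),P[:,:2].min(0),P[:,:2].max(0),ctrl.get_clock())
v,u=np.where(m);print(u.min(),u.max(),v.min(),v.max())
Q=W.reshape(-1,3);Q=Q[Q[:,2]<.15]-[.4605,-.045,0]
for y0 in range(-20,80,10): print(y0,[Q[k,2].max().round(3) if (k:=(Q[:,1]*1000>y0)&(Q[:,1]*1000<y0+10)&(Q[:,0]*1000>x)&(Q[:,0]*1000<x+15)).any() else None for x in range(-60,60,15)])
```

```text
413 ((461.7514343261719, -46.22975540161133), 9.596491813659668) [ 0.46156093 -0.04646102  0.03795565] [ 0.45304323 -0.05553579] [ 0.4709022  -0.03665314] 17.975
311 332 107 130
-20 [np.float64(0.002), np.float64(0.002), np.float64(0.003), np.float64(0.036), np.float64(0.039), np.float64(0.002), np.float64(0.002), np.float64(0.003)]
-10 [np.float64(0.002), np.float64(0.003), np.float64(0.002), np.float64(0.04), np.float64(0.04), np.float64(0.002), np.float64(0.002), np.float64(0.003)]
0 [np.float64(0.002), np.float64(0.002), np.float64(0.002), np.float64(0.039), np.float64(0.04), np.float64(0.002), np.float64(0.003), np.float64(0.002)]
10 [np.float64(0.002), np.float64(0.003), np.float64(0.002), np.float64(0.002), np.float64(0.002), np.float64(0.002), np.float64(0.003), np.float64(0.002)]
20 [np.float64(0.003), np.float64(0.002), np.float64(0.002), np.float64(0.002), np.float64(0.002), np.float64(0.003), np.float64(0.002), np.float64(0.002)]
30 [np.float64(0.002), np.float64(0.002), np.float64(0.002), np.float64(0.002), np.float64(0.002), np.float64(0.003), np.float64(0.003), np.float64(0.002)]
40 [np.float64(0.002), np.float64(0.002), np.float64(0.002), np.float64(0.014), np.float64(0.013), np.float64(0.012), np.float64(0.012), np.float64(0.012)]
50 [np.float64(0.003), np.float64(0.003), np.float64(0.015), np.float64(0.084), np.float64(0.086), np.float64(0.013), np.float64(0.058), np.float64(0.086)]
60 [np.float64(0.002), np.float64(0.082), np.float64(0.081), np.float64(0.089), np.float64(0.09), np.float64(0.089), np.float64(0.089), np.float64(0.09)]
70 [np.float64(0.002), np.float64(0.078), np.float64(0.076), np.float64(0.089), np.float64(0.09), np.float64(0.089), np.float64(0.089), np.float64(0.09)]
```

View pics/w6.png

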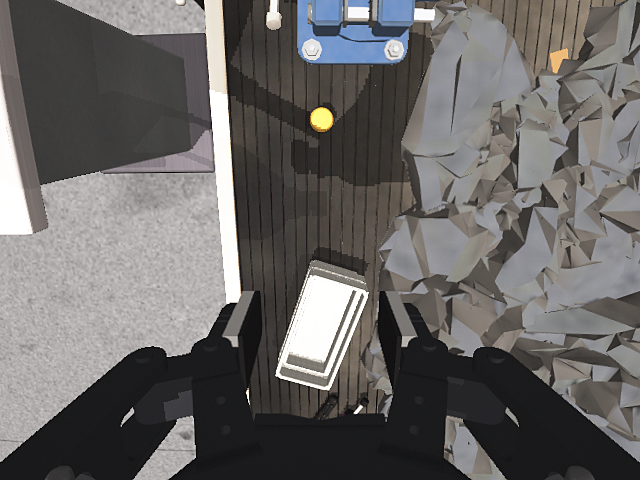

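Wrist view: stub at (321,119), about 51 mm clear of the vise jaw. The two pans remain nested at (322,325). Grasping along x.

Run:
```python
from h import *
s=[.4618,-.0475]
ctrl.line_to([*s,.15],v=.15);ctrl.line_to([*s,.075],v=.12);ctrl.pause(.15);print(ctrl.get_eef_pos())
print(ctrl.line_to([*s,.034],v=.05,until_force=8));ctrl.pause(.1)
ctrl.command_gripper(.01,40);print(ctrl.get_eef_pos(),ctrl.get_opening(),ctrl.get_grip_force(),ctrl.get_wrist_force())
ctrl.line_to([*s,.06],v=.06);ctrl.line_to([*s,.22],v=.15);ctrl.pause(.2)
print(ctrl.get_opening(),ctrl.get_wrist_force(),ctrl.get_clock())
p=[.5172,.279,.22]
for d in(82.3,262.3,-97.7): print(d,ctrl.ik(p,quat(d)))
d=snap("wrist","w7");W=cloud(d);T=ctrl.get_eef_pos()
c=d["image"];yel=(c[...,0].astype(int)-c[...,2]>60)&(W[...,2]>.15);P=W[yel]
print(len(P),(np.median(P,0)-T).round(4) if len(P) else "",(P[:,2].min()-T[2],P[:,2].max()-T[2]) if len(P) else "")
```

```text
[ 0.46255128 -0.04772693  0.07585714]
False
[ 0.4619563  -0.04753416  0.03435603] 0.01873037855307502 39.23150655196423 [ 0.10119237 -0.25101337  4.60398428]
0.01835471988245722 [ 0.65132285  0.19303453 -0.87730485] 23.2833
82.3 [ 3.76329016e-01  3.14727177e-01  1.53258888e+00 -4.44089210e-16
  1.29427660e+00 -1.06007696e+00]
262.3 [ 3.76329016e-01  3.14727177e-01  1.53258888e+00 -4.44089210e-16
  1.29427660e+00  2.08151570e+00]
-97.7 [ 3.76329016e-01  3.14727177e-01  1.53258888e+00 -4.44089210e-16
  1.29427660e+00  2.08151570e+00]
3473 [-0.      0.0067  0.0019] (np.float64(-0.034355106920486156), np.float64(0.005355736963485375))
```

Run:
```python
from h import *
c=[.5172,.279]
ctrl.line_to([*c,.22],quat(82.3),v=.17);ctrl.line_to([*c,.10],v=.12);ctrl.pause(.2);print(ctrl.get_eef_pos(),ctrl.get_wrist_force())
print(ctrl.line_to([*c,.0695],v=.025,until_force=2.5),ctrl.get_eef_pos(),ctrl.get_wrist_force())
ctrl.pause(.1);ctrl.command_gripper(.036,20);ctrl.pause(.15)
ctrl.line_to([*c,.2],v=.1)
ctrl.line_to([.46,.18,.26],quat(0),v=.15);ctrl.pause(.3)
d=snap("wrist","w8");W=cloud(d);A=snap("scene","sc8");print(ctrl.get_clock())
r=panrim(d,(100,0,540,300),.064,.073);print("pan",*r[:3],len(r[3]))
y=(d["image"][...,0].astype(int)-d["image"][...,2]>60)&(np.hypot(W[...,0]-.517,W[...,1]-.279)<.06);P=W[y];print("stub",P.min(0),P.max(0))
C=cloud(A)
for n,b in dict(glue=(214,265,234,298),cell=(243,243,260,272)).items(): print(n,*rect(C,b,.01,.1)[:2])
```

```text
[0.51760303 0.27919167 0.10075838] [ 0.3281306  -0.21577706  0.43511841]
True [0.51703736 0.27893729 0.07141887] [-0.14292795 -0.59703011  5.31827922]
31.8167
pan [0.51708051 0.27883588] (119.03193664550781, 59.11800765991211) 82.62335968017578 2088
stub [0.5040286  0.26776119 0.03699265] [0.52381368 0.28813831 0.07757476]
glue [663.1 225.2] [22.9 17.5]
cell [678.6 140.6] [18.2 18.2]
```

View pics/w8.png

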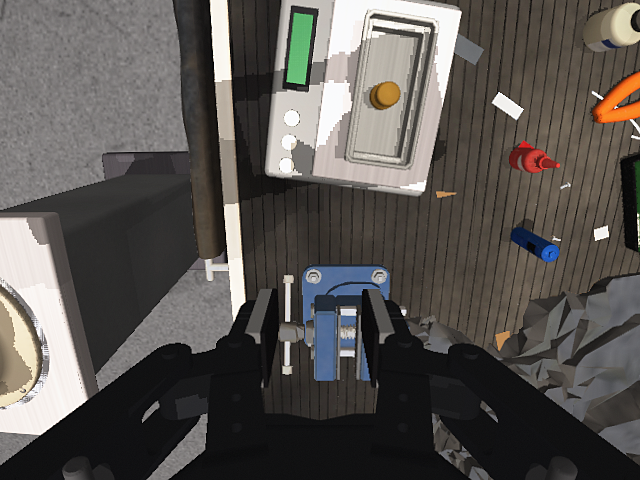

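The view shows the stub standing in the pan at (385,95), the pan still central and square, and the glue (533,158) and cell (535,243) where they were. Handing in.

```bash
python3 -c "
from station import ctrl
print(ctrl.hand_in())"
```

```text
the job is handed in; nothing more can be done
None
```

The job is handed in at about 32 s: the top pan is on the middle of the scale plate (within 0.5 mm and about 0.3° of square), the brass stub stands in it, the other two pans are still nested, and the glue bottle and cell did not move.

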